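# Stack crooked wood chews into a bundle on the scale

### The job

Build a bundle of three on the scale: set the middle-sized wood chew level on top of the large one that already lies on the pan, let go of it, then set the small chew level on top of the middle one, so that the stack stands by itself. The pieces are crooked, so find the place where each sits without rocking; keep their undersides down as they lie now, set them down rather than dropping them, and leave the other things on the bench where they are.

Things in the scene. Friction and masses are not known exactly. Their poses are not given: they have to be found in the camera images.
- large_knot (a point): Large chew, loose on the scale's pan: tan wood 124 x 67 x 34 mm, x lengthwise, about 0.2 kg. This point: foot of the dark round knot (dome 20 mm across, 9 mm proud), level with the flat sawn top, 34 mm above the underside. From here the flat reaches 38 mm to -x, 39 mm to +x and about 28 mm to each side in y; beyond it to +x the top slopes down 13 mm.
- mid_center (a point): Centre (half-way up) of the middle chew: dark brown wood 85 x 44 x 40 mm (x, y, z), lying on the bench, z up, about 0.1 kg, centre of mass within 4 mm of this point in plan. Grip its upright parallel sides, y = -22 and +22 mm (x from -25 to 25 mm, from 15 to 28 mm above the underside, which is 20 mm below this point).
- mid_arch (a point): Middle of the middle chew's underside, right below its centre. An arch is cut across it in y, 34 to 40 mm wide in x and 15 mm high, between two flat feet that reach out to x = -38 and +38 mm and about 14 mm to each side in y. It sits level on the large chew with the arch over the knot, either way round.
- mid_flat (a point): Middle of the flat part of the middle chew's top, 40 mm above its underside, 18 mm to the -x side of its centre. The flat is 40 mm long in x (x = -38 to +2 mm from the chew's centre) and 38 mm wide in y, narrowing to 25 mm at the -x end; from the end of the flat the top slopes down towards +x, to 22 mm above the underside.
- small_center (a point): Centre (half-way up) of the small chew: pale cream wood 56 x 38 x 38 mm (x, y, z), lying on the bench, z up, crooked top, about 0.06 kg, centre of mass within 4 mm of here in plan. Grip its upright parallel sides, y = -19 and +19 mm (x -13 to 13 mm, 11 to 27 mm above the underside). Its flat sole, 19 mm below, is smaller: x -19 to +15 mm, about 14 mm to each side in y.
- scale: White bench scale, fixed, 235 x 220 mm, origin on the bench under the centre of its square aluminium pan; the pan is 170 x 170 mm with its top 64 mm above the bench, the display panel is on the -x side.
- table: The steel bench top, level, at height 0.
- forked_chew: Bystander, leave alone: a forked grey-brown branch chew, 150 mm long, 60 mm wide, 30 mm high, origin under its middle.
- tape_roll: Bystander, leave alone: roll of tan tape lying flat, 100 mm across, 48 mm high, origin under its centre.
- pen_cup: Bystander, leave alone: black cup with pens, 78 mm across, 135 mm high with the pens, origin under its centre.
- spray_bottle: Bystander, leave alone: white spray bottle with blue head, 72 mm across, 178 mm high, origin under its centre.
- calculator: Bystander, leave alone: black calculator lying flat, 140 x 85 x 16 mm, origin under its centre.

How it is judged:
On the way:
1. the middle chew rests level on the large one, let go and still, touching neither pan nor bench (contact force between mid_chew and large_chew above 0.2 N and contact force between mid_chew and scale below 0.02 N and contact force between each of mid_chew, large_chew and table below 0.02 N and angle between mid_center's own z axis and vertical below 0.14 rad and contact force between large_chew and scale above 0.3 N and angle between large_knot's own z axis and vertical below 0.1 rad and contact force between mid_chew and the fingers below 0.02 N and linear speed of mid_chew below 0.02 m/s and angular speed of mid_chew below 0.2 rad/s), for 0.3 s.
At the end, for the whole second after the job is handed in: Large chew level (0.1 rad) on the pan; middle chew resting on the large one only, apart from what lies on it; small chew resting on the middle one only; both undersides down and level within 0.14 rad (8 degrees); none of the three touching the bench; all at rest and released (contact force between mid_chew and large_chew above 0.2 N and contact force between each of mid_chew, small_chew and scale below 0.02 N and contact force between each of mid_chew, large_chew, small_chew and table below 0.02 N and angle between each of mid_center, small_center's own z axis and vertical below 0.14 rad and contact force between large_chew and scale above 0.3 N and angle between large_knot's own z axis and vertical below 0.1 rad and contact force between small_chew and mid_chew above 0.1 N and contact force between small_chew and large_chew below 0.02 N and linear speed of each of large_chew, mid_chew, small_chew below 0.02 m/s and angular speed of each of large_chew, mid_chew, small_chew below 0.2 rad/s).
It fails at once if the middle chew is dropped (falls freely faster than 0.6 m/s, touching nothing) (linear speed of mid_chew above 0.6 m/s and contact force between mid_chew and anything else below 0.01 N).
It fails at once if the small chew is dropped (falls freely faster than 0.6 m/s, touching nothing) (linear speed of small_chew above 0.6 m/s and contact force between small_chew and anything else below 0.01 N).
It fails at once if one of the bystanders is moved more than 40 mm (distance of any of forked_chew, tape_roll, pen_cup, spray_bottle, calculator from where it was at the start of the episode above 0.04 m).
It also fails if it takes over 58 s, if anything falls off the work surface, if the arm or the gripper's body presses on something with over 40 N, if the wrist force passes 120 N, or if a joint passes its speed limit or range.

### The arm

A 6-joint arm with a two-finger parallel gripper is mounted at the origin on the work surface. World frame = base frame: x ahead of the robot, y to its left, z up, the work surface at z = 0. Lengths are in m, angles in rad, forces in N, time in s.
With the tool pointing down it reaches from about 0.4 to 0.825 m from the base axis. Payload 7 kg.
Tool frame: the origin (TCP) lies midway between the tips of the shut fingers; the grasp point (between the pads) lies 19 mm behind it; z points along the fingers, y is the line along which they close (so a half turn about z gives the same grasp; the last joint's range is limited). The gripper opens to 88 mm and grips with 3 to 60 N. Pads are 19 mm wide; open, the fingers measure 130 mm over their backs; the gripper's body (78 mm by 193 mm) begins 47 mm behind the grasp point.
Start: joints at [-0.912, 0.359, 0.012, 0, -1.224, -0.288], TCP at [0.245, -0.629, 0.227] pointing down, gripper open.
Joint ranges: [-3.07, 3.07], [-1.43, 2.12], [-1.02, 1.25], [-3.03, 1.67], [-3.05, -0], [-3.03, 3.03]. Speed limits (rad/s): [2.39, 2.39, 3.01, 3.14, 3.14, 3.14].

### API

Orientations are given as [roll, pitch, yaw] about the fixed x, y, z axes, in that order (R = Rz(yaw) Ry(pitch) Rx(roll)).
In Python, from station import get_state, grab_frame, calibration, job_done, boxes_of, regions_of, spot_point gives the robot as it stands. The module is installed in compiled form; this text tells all that it offers.
- The arm moves only by the tool arm_command, never from a script. Its argument "commands" is a list of rows, each an object of numbers: "tx", "ty", "tz": the shift along the tool's x, y, z each as a share of 25 cm, from -1 to 1; "twist": the turn about the tool's z as a share of 180 degrees, from -1 to 1. A call has exactly 8 rows; each row is the pose to reach, as a shift and turn from the pose commanded when the call began, along the tool's axes at that moment, turning the shorter way round; what a row does not reach only later rows make up. A row lasts 1/12 s, in which the tool goes at most 41.7 mm and 7.16 degrees, less where a joint would pass 70% of its speed; a pose out of reach is approached as far as the arm can. A call with a number of a shift or a turn outside -1 to 1 is refused whole. A call with a gripper value outside its range is refused whole. "claw" is the opening, from 0 (shut) to 1 (fully open), set as the call begins (left out, the last holds). The fingers move at their own pace and stop on an object; "grip_force" is the grip in N (left out, the last holds). Time passes only in rows, so rows that repeat a pose let the fingers close, or fill a call up. It gives the time, the measured TCP pose, the force, the opening and the grip force at its end, in the units of the state.
- get_state(): the state, without advancing time (a new reading comes with each control period).
- grab_frame(name): name is "scene" or "top" or "wrist"; returns the picture (384x512x3 uint8, red, green, blue); there is no depth.
- calibration(name): a dict with "camera_matrix" (3x3 intrinsics, pixels), "extrinsics" (4x4, takes a point from camera to world coordinates). Camera axes: x right, y down, z forward; pixel columns grow to the right and rows downward; lengths in m; the calibration is good to about 2 mm. A picture is of the moment at which its call begins: read the wrist's pose just before it. calibration takes no time and is no camera call; for the wrist camera it gives the pose at the moment of the call.
- job_done(): hands the job in; it is judged then, once.
Trained networks look in the newest picture that a camera, given by its name, has taken for a name from the list of things; names that differ only in an ending like _2 or _b are one class to them, and where a whole thing is asked for, a point or a joint stands for the part that bears it (a point fixed in the world has none). Each returns a list of dicts, best first, with "score" (0 to 1); they miss things now and then, are a little off and sometimes report something else, mostly with a low value. They report only what shows in the picture. A call takes as long as a camera call.
- boxes_of(query, camera): "rect" ([left, top, right, bottom] in pixels, round what is visible of it).
- regions_of(query, camera): "region" (384x512 bool, what is visible of it) and "rect" ([left, top, right, bottom] in pixels, round what is visible of it).
- spot_point(query, camera): "uv" ([column, row] in pixels: a listed point, or the origin of a listed thing).
The state is a dict: "t": time; "q": joint angles; "qd": joint speeds; "joint_efforts": joint torques, N m; "eef_pos": TCP position; "ee_rot": TCP orientation; "force": force on the tool from outside, world axes, zero at the start; "moment": the same for the moment, N m; "width": finger opening in m; "gripper_force": force on a finger pad.
Only numpy, scipy, OpenCV 4.12 (cv2) and the standard library are available. Lean on these libraries where they do the work, as an engineer would, in place of code of your own. Each camera call takes 0.05 s, during which the arm holds its last target. There are 200 camera calls.

## Working session

There is one attempt and no reset: what is moved stays moved. The work goes in short steps, Python scripts to look and compute and a tool call to move; the robot and the scene stay as the last step left them, time stands still between calls to the robot, and variables do not carry over. Pictures are saved under pics/ and viewed, at most 12 in all, crops included, and the job is handed in when it is done.

Besides the shell and the picture viewer there is one more tool, called after "Request:" as name(argument=value, ...) on one line, values as JSON. arm_command: Moves the arm, as the interface text tells. Shift numbers are shares of 25 cm and turn numbers shares of 180 degrees, none past 1 either way. Its arguments: {"type":"object","properties":{"commands":{"type":"array"},"claw":{"type":"number"},"grip_force":{"type":"number"}},"required":["commands"]}

```bash
mkdir -p pics; cat > h.py <<'E'
import numpy as np, cv2
from station import *
def ray(cam,uv,z,c=None):
    c=c or calibration(cam); K=np.array(c["camera_matrix"]);T=np.array(c["extrinsics"])
    d=T[:3,:3]@np.linalg.solve(K,[uv[0],uv[1],1]); o=T[:3,3]
    return o+d*(z-o[2])/d[2]
def save(im,n): cv2.imwrite("pics/"+n,im[...,::-1])
def axis(cam,q,z,c):
    r=regions_of(q,cam)
    if not r: return None
    m=r[0]["region"].astype(np.uint8)
    cs=max(cv2.findContours(m,0,2)[0],key=cv2.contourArea)[:,0]
    P=np.array([ray(cam,p,z,c)[:2] for p in cs])*1000
    (x,y),(w,h),a=cv2.minAreaRect(P.astype(np.float32))
    if w<h: a+=90;w,h=h,w
    return r[0]["score"],np.round([x,y,w,h,(a+90)%180-90],1)
E
python3 - <<'E'
from h import *
s=get_state();print(s["t"],s["eef_pos"],s["ee_rot"],s["width"])
H=dict(large_knot=.098,mid_center=.02,mid_arch=0,mid_flat=.04,small_center=.019,scale=0,forked_chew=0,tape_roll=0,pen_cup=0,spray_bottle=0,calculator=0)
ims=[]
for cam in("top","scene"):
    im=grab_frame(cam);c=calibration(cam);ims.append(im)
    print(cam,np.array(c["extrinsics"])[:3,3].round(2))
    for q,z in H.items():
        print(q,[(round(r["score"],2),np.round(r["uv"]),(ray(cam,r["uv"],z,c)[:2]*1000).round()) for r in spot_point(q,cam)[:2]])
    if cam=="top":
        for q,z in(("large_knot",.09),("mid_center",.03),("small_center",.03),("scale",.06)): print(q,axis(cam,q,z,c))
save(ims[0],"top.png");save(ims[1],"scene.png");print(get_state()["t"])
E
```

```text
0.0 [ 0.24440578 -0.62865805  0.22561523] [ 3.13992197e+00 -1.20230767e-04 -2.77086929e+00] 0.08756362161273205
top [0.44 0.02 1.17]
large_knot [(0.96, array([176., 181.]), array([588., 217.]))]
mid_center [(0.97, array([339., 178.]), array([ 605., -275.])), (0.65, array([339., 180.]), array([ 598., -274.]))]
mid_arch []
mid_flat [(0.82, array([343., 183.]), array([ 586., -282.])), (0.17, array([249., 246.]), array([400.,   7.]))]
small_center [(0.66, array([319., 226.]), array([ 456., -208.]))]
scale [(0.78, array([188., 184.]), array([593., 197.]))]
forked_chew [(0.78, array([393., 185.]), array([ 582., -450.]))]
tape_roll [(0.66, array([278., 129.]), array([768., -90.]))]
pen_cup []
spray_bottle []
calculator [(0.62, array([101., 251.]), array([387., 464.]))]
large_knot (0.71, array([ 601.4, -258.3,   78.7,   44.5,   31.7]))
mid_center (0.73, array([ 610.9, -274.5,   85. ,   52.2,   31.9]))
small_center (0.6, array([ 459.1, -208.2,   48.8,   36.5,   -1.7]))
scale (0.82, array([568.7, 217.1, 234.1, 221.2, -16.2]))
scene [1.36 0.16 1.28]
large_knot [(0.92, array([316., 191.]), array([574., 216.]))]
mid_center [(0.7, array([154., 188.]), array([ 605., -280.]))]
mid_arch [(0.73, array([157., 194.]), array([ 612., -270.]))]
mid_flat []
small_center [(0.47, array([188., 155.]), array([ 460., -210.]))]
scale [(0.79, array([312., 213.]), array([590., 218.])), (0.16, array([204., 245.]), array([758., -84.]))]
forked_chew [(0.78, array([109., 179.]), array([ 587., -438.]))]
tape_roll [(0.62, array([201., 251.]), array([779., -87.]))]
pen_cup [(0.73, array([126., 133.]), array([ 396., -448.]))]
spray_bottle [(0.79, array([395., 213.]), array([541., 473.]))]
calculator [(0.98, array([392., 171.]), array([382., 460.]))]
1.4
```

```bash
python3 - <<'E'
import cv2
im=cv2.imread("pics/top.png")
a=cv2.resize(im[135:250,130:260],None,fx=4,fy=4,interpolation=2)[:460,:400]
b=cv2.resize(im[135:250,290:390],None,fx=4,fy=4,interpolation=2)
cv2.imwrite("pics/c1.png",cv2.hconcat([a,b]))
E
```

```text
(no output)
```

View pics/c1.png

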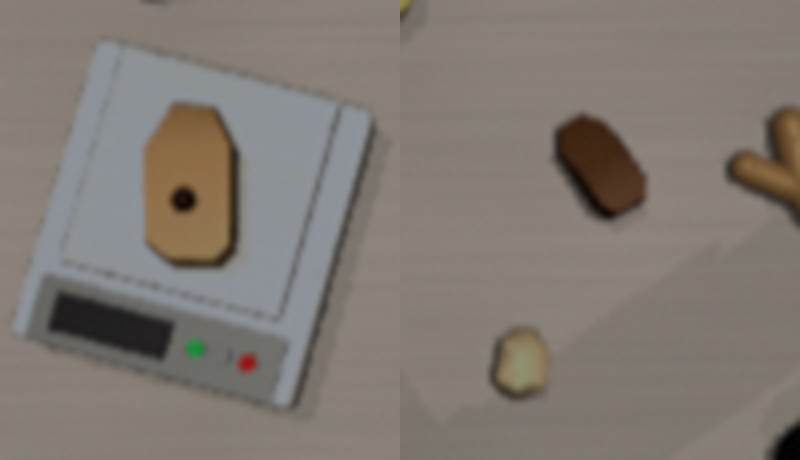

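View pics/top.png

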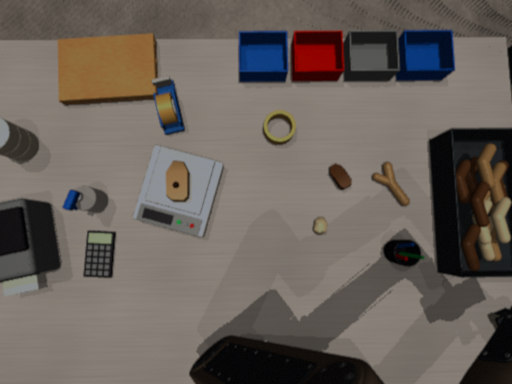

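Request:
arm_command(commands=[{"tx": -1,"ty": 0.4},{"tx": -1,"ty": 0.4},{"tx": -1,"ty": 0.4},{"tx": -1,"ty": 0.4},{"tx": -1,"ty": 0.4},{"tx": -1,"ty": 0.4},{"tx": -1,"ty": 0.4},{"tx": -1,"ty": 0.4}], claw=1)

```text
invalid input
```

Request:
arm_command(commands=[{"tx": -0.65,"ty": 0.39,"twist": -0.06},{"tx": -0.65,"ty": 0.39,"twist": -0.06},{"tx": -0.65,"ty": 0.39,"twist": -0.06},{"tx": -0.65,"ty": 0.39,"twist": -0.06},{"tx": -0.65,"ty": 0.39,"twist": -0.06},{"tx": -0.65,"ty": 0.39,"twist": -0.06},{"tx": -0.65,"ty": 0.39,"twist": -0.06},{"tx": -0.65,"ty": 0.39,"twist": -0.06}])

```text
invalid input
```

```bash
cat >> h.py <<'E'
def to(x,y,z,yawdeg):
    "rows numbers from measured pose to target"
    s=get_state();p=s["eef_pos"];a=s["ee_rot"][2];d=np.array([x,y,z])-p
    c,n=np.cos(a),np.sin(a)
    dy=(yawdeg-np.degrees(a)+90)%180-90
    print("tx,ty,tz,tw",np.round([(c*d[0]+n*d[1])*4,(n*d[0]-c*d[1])*4,-d[2]*4,-dy/180],3))
def look(qs,name):
    s=get_state();c=calibration("wrist");im=grab_frame("wrist");save(im,name)
    print(s["t"],np.round(s["eef_pos"],4),np.round(np.degrees(s["ee_rot"]),1),"cam",np.array(c["extrinsics"])[:3,3].round(3))
    for q,z in qs:
        print(q,[(round(r["score"],2),np.round(r["uv"]),(ray("wrist",r["uv"],z,c)[:2]*1000).round(1)) for r in spot_point(q,"wrist")[:2]])
    return c
E
python3 - <<'E'
from h import *
c=look([("mid_center",.02),("mid_flat",.04),("small_center",.019)],"w1.png")
print(axis("wrist","mid_center",.03,c),axis("wrist","small_center",.03,c))
E
```

```text
1.4 [ 0.2446 -0.6291  0.2266] [-180.     0.  -158.8] cam [ 0.172 -0.658  0.384]
mid_center []
mid_flat []
small_center []
None None
```

View pics/w1.png

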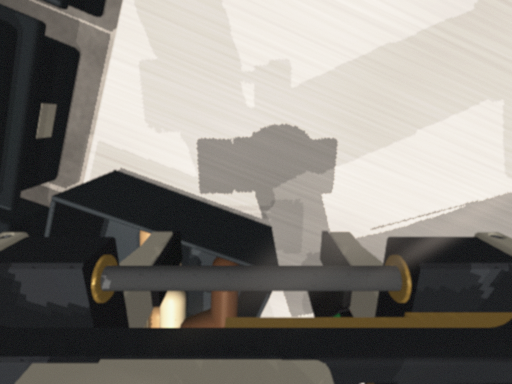

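The moves were refused and the arm is still at its start. The picture shows only the bin and bare bench. I'll retry with every key given.

Request:
arm_command(commands=[{"tx": -1,"ty": 0.4,"tz": 0,"twist": 0},{"tx": -1,"ty": 0.4,"tz": 0,"twist": 0},{"tx": -1,"ty": 0.4,"tz": 0,"twist": 0},{"tx": -1,"ty": 0.4,"tz": 0,"twist": 0},{"tx": -1,"ty": 0.4,"tz": 0,"twist": 0},{"tx": -1,"ty": 0.4,"tz": 0,"twist": 0},{"tx": -1,"ty": 0.4,"tz": 0,"twist": 0},{"tx": -1,"ty": 0.4,"tz": 0,"twist": 0}], claw=1, grip_force=15)

```text
t: 2.37
eef_pos: [0.4445, -0.4425, 0.2267]
ee_rot: [-3.141, 0.001, -2.767]
force: [-0.2, -0.8, -0.9]
width: 0.0879
gripper_force: 0.0
```

Request:
arm_command(commands=[{"tx": -0.6,"ty": 0.385,"tz": 0,"twist": -0.06},{"tx": -0.6,"ty": 0.385,"tz": 0,"twist": -0.06},{"tx": -0.6,"ty": 0.385,"tz": 0,"twist": -0.06},{"tx": -0.6,"ty": 0.385,"tz": 0,"twist": -0.06},{"tx": -0.6,"ty": 0.385,"tz": 0,"twist": -0.06},{"tx": -0.6,"ty": 0.385,"tz": 0,"twist": -0.06},{"tx": -0.6,"ty": 0.385,"tz": 0,"twist": -0.06},{"tx": -0.6,"ty": 0.385,"tz": 0,"twist": -0.06}])

```text
t: 3.03
eef_pos: [0.5458, -0.3019, 0.2265]
ee_rot: [3.142, -0.0, -2.583]
force: [-0.0, -1.1, -0.6]
width: 0.0875
gripper_force: 0.0
```

```bash
python3 - <<'E'
from h import *
c=look([("mid_center",.02),("mid_flat",.04),("small_center",.019)],"w2.png")
print(np.array(c["extrinsics"]).round(2),axis("wrist","mid_center",.03,c),axis("wrist","small_center",.03,c))
E
```

```text
3.0333 [ 0.5458 -0.3019  0.2265] [ 180.   -0. -148.] cam [ 0.479 -0.344  0.384]
mid_center [(0.97, array([241., 225.]), array([ 615.1, -275.9]))]
mid_flat [(0.81, array([243., 212.]), array([ 591. , -286.6]))]
small_center [(0.78, array([345., 156.]), array([ 458.8, -209.7]))]
[[-0.53  0.81  0.25  0.48]
 [ 0.85  0.51  0.15 -0.34]
 [-0.    0.29 -0.96  0.38]
 [ 0.    0.    0.    1.  ]] (0.67, array([ 607.3, -276.9,   82.8,   44.5,   32. ])) (0.85, array([ 462.1, -214.2,   53.3,   42.4,  -13.5]))
```

View pics/w2.png

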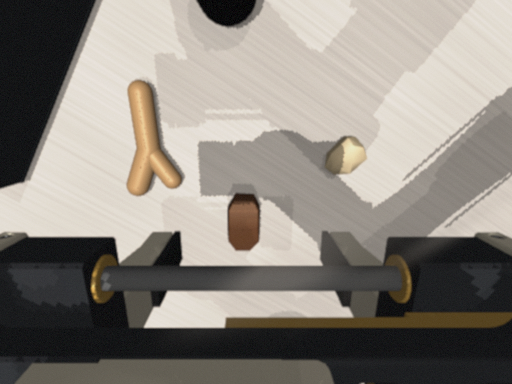

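Mid chew is at (243,222) in the picture, aligned with the fingers, flat end up. The small chew is at (345,156) and the forked chew is clear on the left. The estimates agree on mid centre at about (608,-277), yaw 32°. I'll go down onto it.

Request:
arm_command(commands=[{"tx": -0.13,"ty": -0.023,"tz": 0.1,"twist": 0},{"tx": -0.263,"ty": -0.047,"tz": 0.25,"twist": 0},{"tx": -0.263,"ty": -0.047,"tz": 0.4,"twist": 0},{"tx": -0.263,"ty": -0.047,"tz": 0.55,"twist": 0},{"tx": -0.263,"ty": -0.047,"tz": 0.69,"twist": 0},{"tx": -0.263,"ty": -0.047,"tz": 0.8,"twist": 0},{"tx": -0.263,"ty": -0.047,"tz": 0.86,"twist": 0},{"tx": -0.263,"ty": -0.047,"tz": 0.885,"twist": 0}])

```text
t: 4.0
eef_pos: [0.6061, -0.2763, 0.0018]
ee_rot: [3.138, -0.004, -2.583]
force: [0.0, 0.1, -0.1]
width: 0.0881
gripper_force: 0.0
```

Request:
arm_command(commands=[{"tx": 0,"ty": 0,"tz": 0,"twist": 0},{"tx": 0,"ty": 0,"tz": 0,"twist": 0},{"tx": 0,"ty": 0,"tz": 0,"twist": 0},{"tx": 0,"ty": 0,"tz": 0,"twist": 0},{"tx": 0,"ty": 0,"tz": 0,"twist": 0},{"tx": 0,"ty": 0,"tz": 0,"twist": 0},{"tx": 0,"ty": 0,"tz": 0,"twist": 0},{"tx": 0,"ty": 0,"tz": 0,"twist": 0}], claw=0, grip_force=15)

```text
t: 4.67
eef_pos: [0.6084, -0.2763, 0.0059]
ee_rot: [-3.141, 0.0, -2.582]
force: [-1.5, 1.5, 3.5]
width: 0.0437
gripper_force: 15.0
```

Request:
arm_command(commands=[{"tx": 0,"ty": 0,"tz": -0.08,"twist": 0},{"tx": 0,"ty": 0,"tz": -0.22,"twist": 0},{"tx": 0,"ty": 0,"tz": -0.36,"twist": 0},{"tx": -0.06,"ty": 0.08,"tz": -0.5,"twist": 0},{"tx": -0.12,"ty": 0.17,"tz": -0.62,"twist": 0},{"tx": -0.2,"ty": 0.27,"tz": -0.72,"twist": 0},{"tx": -0.28,"ty": 0.38,"tz": -0.78,"twist": 0},{"tx": -0.35,"ty": 0.49,"tz": -0.8,"twist": 0}])

```text
t: 5.33
eef_pos: [0.6188, -0.1248, 0.2089]
ee_rot: [-3.139, 0.004, -2.582]
force: [0.8, 0.4, -0.6]
width: 0.0443
gripper_force: 15.0
```

Request:
arm_command(commands=[{"tx": -0.08,"ty": 0.12,"tz": 0,"twist": 0.02},{"tx": -0.17,"ty": 0.24,"tz": 0,"twist": 0.04},{"tx": -0.26,"ty": 0.36,"tz": 0,"twist": 0.07},{"tx": -0.35,"ty": 0.48,"tz": 0,"twist": 0.1},{"tx": -0.44,"ty": 0.6,"tz": 0,"twist": 0.13},{"tx": -0.53,"ty": 0.73,"tz": 0,"twist": 0.15},{"tx": -0.61,"ty": 0.84,"tz": 0,"twist": 0.165},{"tx": -0.66,"ty": 0.91,"tz": 0,"twist": 0.178}])

```text
t: 6.0
eef_pos: [0.6363, 0.1576, 0.2049]
ee_rot: [3.141, -0.0, 3.141]
force: [0.4, -0.8, -1.7]
width: 0.044
gripper_force: 15.0
```

```bash
python3 - <<'E'
from h import *
to(.64,.217,.205,180)
E
```

```text
tx,ty,tz,tw [-0.015  0.237 -0.    -0.   ]
```

Request:
arm_command(commands=[{"tx": 0,"ty": 0.05,"tz": 0,"twist": 0},{"tx": 0,"ty": 0.14,"tz": 0,"twist": 0},{"tx": 0,"ty": 0.2,"tz": 0,"twist": 0},{"tx": 0,"ty": 0.24,"tz": 0,"twist": 0},{"tx": 0,"ty": 0.24,"tz": 0,"twist": 0},{"tx": 0,"ty": 0.24,"tz": 0,"twist": 0},{"tx": 0,"ty": 0.24,"tz": 0,"twist": 0},{"tx": 0,"ty": 0.24,"tz": 0,"twist": 0}])

```text
t: 6.67
eef_pos: [0.6366, 0.2133, 0.2054]
ee_rot: [-3.142, -0.0, 3.141]
force: [-0.3, -0.9, -1.1]
width: 0.0441
gripper_force: 15.0
```

```bash
python3 - <<'E'
from h import *
s=get_state()
c=look([("large_knot",.098),("scale",0)],"w3.png")
print("held centre",[(round(r["score"],2),np.round(r["uv"]),(ray("wrist",r["uv"],s["eef_pos"][2]+.016,c)[:2]*1000).round(1)) for q in("mid_center",) for r in spot_point(q,"wrist")])
print(axis("wrist","large_knot",.09,c),axis("wrist","scale",.06,c))
for cam in("top","scene"):
    im=grab_frame(cam);c=calibration(cam)
    if cam=="scene":save(im,"s3.png")
    for q,z in(("large_knot",.098),("mid_center",s["eef_pos"][2]+.016),("mid_flat",s["eef_pos"][2]+.036)):
        print(cam,q,[(round(r["score"],2),np.round(r["uv"]),(ray(cam,r["uv"],z,c)[:2]*1000).round(1)) for r in spot_point(q,cam)[:2]])
E
```

```text
6.6667 [0.6366 0.2133 0.2054] [-180.   -0.  180.] cam [0.558 0.214 0.363]
large_knot [(0.94, array([257., 137.]), array([579.1, 218.9]))]
scale []
held centre [(0.56, array([250., 261.]), array([639.3, 212.9])), (0.25, array([ 44., 262.]), array([640.2,  94.2]))]
(0.84, array([582.3, 217.2,  96.6,  64.2,  -0.8])) (0.61, array([569.5, 220.4, 229.2, 209.1, -15.5]))
top large_knot [(0.85, array([176., 185.]), array([578.2, 215.9]))]
top mid_center [(0.54, array([248., 243.]), array([413. ,  11.2])), (0.44, array([170., 156.]), array([636.1, 209.1]))]
top mid_flat [(0.67, array([166., 163.]), array([614.2, 214.6])), (0.56, array([185., 182.]), array([567.5, 167.8]))]
scene large_knot [(0.92, array([318., 194.]), array([579.9, 224.9]))]
scene mid_center [(0.82, array([317., 186.]), array([639.4, 210.6]))]
scene mid_flat [(0.84, array([321., 178.]), array([625.2, 217.4]))]
```

View pics/w3.png

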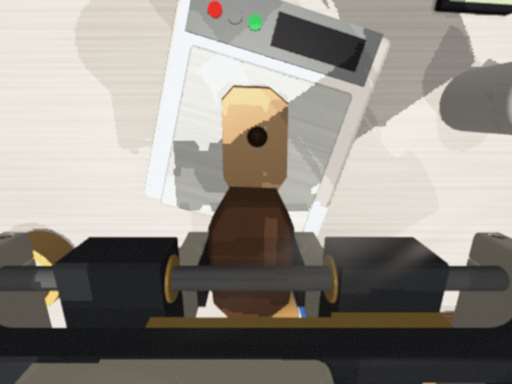

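The knot shows at (257,137) and the held chew at (250,261), flat end up. The large chew's sides run straight up the picture, so its yaw is about 0. The cameras agree on a shift of about (-59.5, +6) mm, so I'll move over and partly down.

Request:
arm_command(commands=[{"tx": 0.07,"ty": 0.01,"tz": 0,"twist": 0},{"tx": 0.16,"ty": 0.02,"tz": 0,"twist": 0},{"tx": 0.22,"ty": 0.024,"tz": 0.05,"twist": 0},{"tx": 0.238,"ty": 0.024,"tz": 0.12,"twist": 0},{"tx": 0.238,"ty": 0.024,"tz": 0.2,"twist": 0},{"tx": 0.238,"ty": 0.024,"tz": 0.26,"twist": 0},{"tx": 0.238,"ty": 0.024,"tz": 0.29,"twist": 0},{"tx": 0.238,"ty": 0.024,"tz": 0.3,"twist": 0}])

```text
t: 8.03
eef_pos: [0.5764, 0.22, 0.1289]
ee_rot: [-3.14, -0.002, -3.142]
force: [0.4, 0.8, -1.3]
width: 0.044
gripper_force: 15.0
```

Request:
arm_command(commands=[{"tx": 0,"ty": 0,"tz": 0,"twist": 0},{"tx": 0,"ty": 0,"tz": 0.01,"twist": 0},{"tx": 0,"ty": 0,"tz": 0.02,"twist": 0},{"tx": 0,"ty": 0,"tz": 0.03,"twist": 0},{"tx": 0,"ty": 0,"tz": 0.035,"twist": 0},{"tx": 0,"ty": 0,"tz": 0.04,"twist": 0},{"tx": 0,"ty": 0,"tz": 0.04,"twist": 0},{"tx": 0,"ty": 0,"tz": 0.04,"twist": 0}])

```text
t: 8.7
eef_pos: [0.5771, 0.2203, 0.1203]
ee_rot: [-3.142, -0.0, -3.142]
force: [0.1, -0.1, -1.0]
width: 0.0436
gripper_force: 15.0
```

```bash
python3 - <<'E'
from h import *
s=get_state();z=s["eef_pos"][2];print(s["eef_pos"],s["force"],s["ee_rot"])
for cam in("top","scene"):
    im=grab_frame(cam);c=calibration(cam)
    if cam=="scene":
        cv2.imwrite("pics/s4.png",cv2.resize(im[140:240,250:383,::-1],None,fx=6,fy=6,interpolation=2))
    for q,h in(("large_knot",.098),("mid_center",z+.016),("mid_flat",z+.036)):
        print(cam,q,[(round(r["score"],2),np.round(r["uv"]),(ray(cam,r["uv"],h,c)[:2]*1000).round(1)) for r in spot_point(q,cam)[:2]])
E
```

```text
[0.57707028 0.22026661 0.12034405] [ 0.08413843 -0.13058621 -0.96730662] [-3.14153406e+00 -1.77818043e-05 -3.14153624e+00]
top large_knot []
top mid_center [(0.6, array([174., 183.]), array([577.5, 215.5]))]
top mid_flat [(0.54, array([171., 192.]), array([550.2, 219.3])), (0.5, array([176., 186.]), array([568.2, 204.5]))]
scene large_knot [(0.6, array([315., 191.]), array([572.5, 215. ]))]
scene mid_center [(0.84, array([318., 183.]), array([570.4, 216.1])), (0.56, array([187., 156.]), array([ 545.8, -178. ]))]
scene mid_flat [(0.56, array([318., 175.]), array([554.4, 213.3]))]
```

View pics/s4.png

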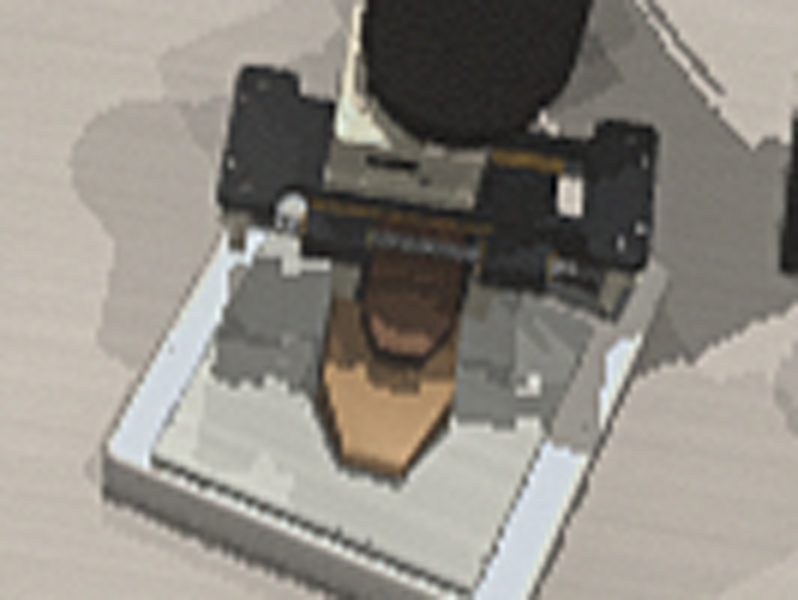

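The scene picture shows the mid chew level above the large one and aligned with it. I'll lower it slowly.

Request:
arm_command(commands=[{"tx": 0,"ty": 0,"tz": 0.01,"twist": 0},{"tx": 0,"ty": 0,"tz": 0.02,"twist": 0},{"tx": 0,"ty": 0,"tz": 0.03,"twist": 0},{"tx": 0,"ty": 0,"tz": 0.038,"twist": 0},{"tx": 0,"ty": 0,"tz": 0.044,"twist": 0},{"tx": 0,"ty": 0,"tz": 0.048,"twist": 0},{"tx": 0,"ty": 0,"tz": 0.05,"twist": 0},{"tx": 0,"ty": 0,"tz": 0.05,"twist": 0}])

```text
t: 9.77
eef_pos: [0.577, 0.2203, 0.1077]
ee_rot: [-3.141, -0.0, -3.142]
force: [0.5, 0.1, -0.6]
width: 0.0443
gripper_force: 15.0
```

Request:
arm_command(commands=[{"tx": 0,"ty": 0,"tz": 0.002,"twist": 0},{"tx": 0,"ty": 0,"tz": 0.004,"twist": 0},{"tx": 0,"ty": 0,"tz": 0.006,"twist": 0},{"tx": 0,"ty": 0,"tz": 0.008,"twist": 0},{"tx": 0,"ty": 0,"tz": 0.01,"twist": 0},{"tx": 0,"ty": 0,"tz": 0.012,"twist": 0},{"tx": 0,"ty": 0,"tz": 0.012,"twist": 0},{"tx": 0,"ty": 0,"tz": 0.012,"twist": 0}])

```text
t: 10.43
eef_pos: [0.577, 0.2203, 0.1048]
ee_rot: [-3.142, -0.0, -3.141]
force: [0.6, 0.1, -1.0]
width: 0.0439
gripper_force: 15.0
```

Request:
arm_command(commands=[{"tx": 0,"ty": 0,"tz": 0.001,"twist": 0},{"tx": 0,"ty": 0,"tz": 0.002,"twist": 0},{"tx": 0,"ty": 0,"tz": 0.003,"twist": 0},{"tx": 0,"ty": 0,"tz": 0.004,"twist": 0},{"tx": 0,"ty": 0,"tz": 0.005,"twist": 0},{"tx": 0,"ty": 0,"tz": 0.006,"twist": 0},{"tx": 0,"ty": 0,"tz": 0.006,"twist": 0},{"tx": 0,"ty": 0,"tz": 0.006,"twist": 0}])

```text
t: 11.1
eef_pos: [0.5771, 0.2203, 0.1038]
ee_rot: [3.141, 0.0, -3.141]
force: [-3.4, -0.5, 5.4]
width: 0.0437
gripper_force: 15.0
```

Contact came at the expected height. I'll release and let it settle.

Request:
arm_command(commands=[{"tx": 0,"ty": 0,"tz": 0,"twist": 0},{"tx": 0,"ty": 0,"tz": 0,"twist": 0},{"tx": 0,"ty": 0,"tz": 0,"twist": 0},{"tx": 0,"ty": 0,"tz": 0,"twist": 0},{"tx": 0,"ty": 0,"tz": 0,"twist": 0},{"tx": 0,"ty": 0,"tz": 0,"twist": 0},{"tx": 0,"ty": 0,"tz": 0,"twist": 0},{"tx": 0,"ty": 0,"tz": 0,"twist": 0}], claw=1)

```text
t: 11.77
eef_pos: [0.5771, 0.2203, 0.1033]
ee_rot: [3.142, 0.0, -3.142]
force: [0.8, 1.0, -0.2]
width: 0.0866
gripper_force: 0.0
```

Request:
arm_command(commands=[{"tx": 0,"ty": 0,"tz": -0.03,"twist": 0},{"tx": 0,"ty": 0,"tz": -0.1,"twist": 0},{"tx": 0,"ty": 0,"tz": -0.2,"twist": 0},{"tx": 0,"ty": 0,"tz": -0.32,"twist": 0},{"tx": -0.1,"ty": 0,"tz": -0.4,"twist": 0},{"tx": -0.2,"ty": 0,"tz": -0.4,"twist": 0},{"tx": -0.24,"ty": 0,"tz": -0.4,"twist": 0},{"tx": -0.24,"ty": 0,"tz": -0.4,"twist": 0}])

```text
t: 12.43
eef_pos: [0.6386, 0.2201, 0.2032]
ee_rot: [-3.142, 0.0, 3.141]
force: [-0.8, -0.0, 1.3]
width: 0.0878
gripper_force: 0.0
```

```bash
python3 - <<'E'
from h import *
c=look([("mid_center",.118),("mid_flat",.138),("small_center",.019)],"w5.png")
print(axis("wrist","mid_center",.125,c))
for cam in("top","scene"):
    im=grab_frame(cam);c=calibration(cam)
    for q,h in(("mid_center",.118),("mid_flat",.138)):
        print(cam,q,[(round(r["score"],2),np.round(r["uv"]),(ray(cam,r["uv"],h,c)[:2]*1000).round(1)) for r in spot_point(q,cam)[:2]])
E
```

```text
12.4333 [0.6386 0.2201 0.2032] [-180.     0.   179.9] cam [0.56  0.22  0.361]
mid_center [(0.79, array([247., 136.]), array([578.8, 216.6]))]
mid_flat [(0.56, array([250., 113.]), array([559.8, 219.9]))]
small_center [(0.54, array([249., 138.]), array([589. , 217.8]))]
(0.61, array([ 5.795e+02,  2.198e+02,  8.170e+01,  4.620e+01, -1.000e-01]))
top mid_center [(0.89, array([172., 182.]), array([582. , 223.3])), (0.59, array([394., 186.]), array([ 566.1, -404.8]))]
top mid_flat [(0.74, array([170., 194.]), array([548.4, 225.6])), (0.56, array([318., 225.]), array([ 456.3, -180.3]))]
scene mid_center [(0.87, array([319., 190.]), array([579.8, 223.8])), (0.63, array([391., 172.]), array([474. , 428.3]))]
scene mid_flat [(0.61, array([317., 178.]), array([552.5, 211.6]))]
```

View pics/w5.png

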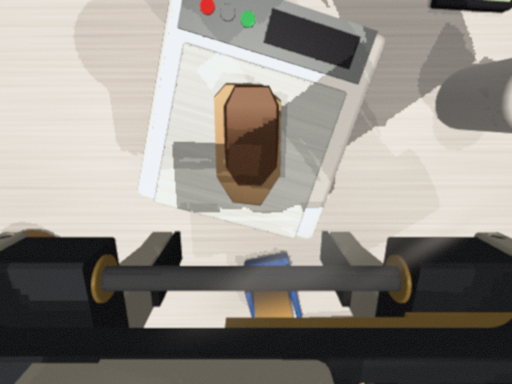

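The mid chew sits level on the large one, centre (579,220), with the lighter flat toward the display and its middle at about (560,220). Next I'll go and look at the small chew.

Request:
arm_command(commands=[{"tx": 0.03,"ty": -0.1,"tz": 0,"twist": 0},{"tx": 0.06,"ty": -0.22,"tz": 0,"twist": 0},{"tx": 0.1,"ty": -0.36,"tz": 0,"twist": 0},{"tx": 0.14,"ty": -0.5,"tz": 0,"twist": 0},{"tx": 0.18,"ty": -0.64,"tz": 0,"twist": 0},{"tx": 0.21,"ty": -0.77,"tz": 0,"twist": 0},{"tx": 0.23,"ty": -0.88,"tz": 0,"twist": 0},{"tx": 0.24,"ty": -0.96,"tz": 0,"twist": 0}])

```text
t: 13.65
eef_pos: [0.5761, -0.0218, 0.2038]
ee_rot: [3.141, 0.001, 3.141]
force: [-0.2, 0.3, -0.7]
width: 0.0872
gripper_force: 0.0
```

Request:
arm_command(commands=[{"tx": 0.04,"ty": -0.12,"tz": 0,"twist": 0},{"tx": 0.08,"ty": -0.25,"tz": 0,"twist": 0},{"tx": 0.13,"ty": -0.4,"tz": 0,"twist": 0},{"tx": 0.18,"ty": -0.54,"tz": 0,"twist": 0},{"tx": 0.21,"ty": -0.66,"tz": 0,"twist": 0},{"tx": 0.23,"ty": -0.73,"tz": 0,"twist": 0},{"tx": 0.235,"ty": -0.76,"tz": 0,"twist": 0},{"tx": 0.235,"ty": -0.76,"tz": 0,"twist": 0}])

```text
t: 14.32
eef_pos: [0.5179, -0.2111, 0.2034]
ee_rot: [-3.141, 0.0, 3.139]
force: [0.4, 0.4, -0.1]
width: 0.0877
gripper_force: 0.0
```

```bash
python3 - <<'E'
from h import *
c=look([("small_center",.019)],"w6.png")
for h in(.0,.019,.03): print(axis("wrist","small_center",h,c))
im=cv2.imread("pics/w6.png");u=spot_point("small_center","wrist")[0]["uv"];x,y=int(u[0]),int(u[1])
cv2.imwrite("pics/w6c.png",cv2.resize(im[max(0,y-50):y+50,max(0,x-65):x+65],None,fx=6,fy=6,interpolation=2)); print(x-65,y-50)
E
```

```text
14.3167 [ 0.5179 -0.2111  0.2034] [-180.     0.   179.9] cam [ 0.439 -0.211  0.361]
small_center [(0.63, array([249., 131.]), array([ 459.2, -213. ]))]
(0.72, array([ 459.9, -209.7,   55.7,   41.3,  -11.3]))
(0.72, array([ 458.9, -209.7,   52.8,   39.1,  -11.3]))
(0.72, array([ 458.2, -209.8,   51.1,   37.8,  -11.3]))
184 80
```

View pics/w6c.png

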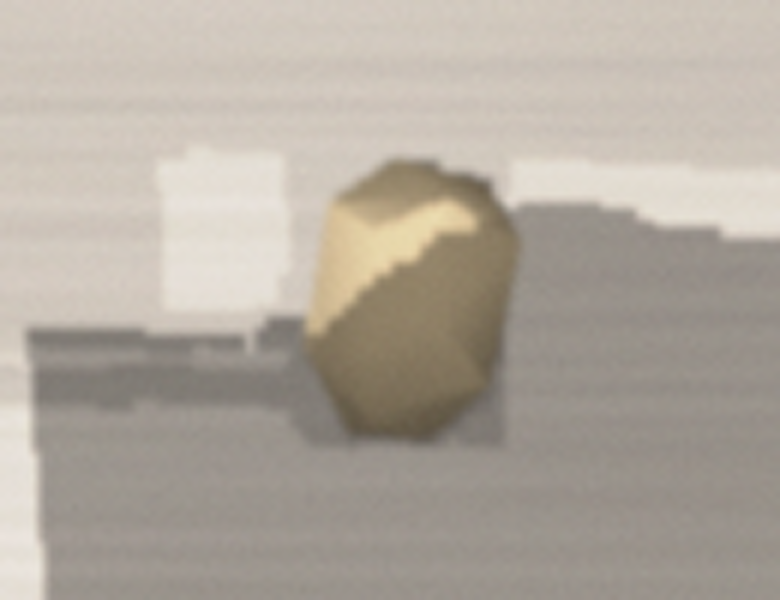

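The small chew appears around crop (410,300). Its sides lean about 11°, matching the region fit: centre (459,-210), yaw -11°. I'll go down on it.

Request:
arm_command(commands=[{"tx": 0.08,"ty": 0.004,"tz": 0.05,"twist": 0.02},{"tx": 0.19,"ty": 0.004,"tz": 0.15,"twist": 0.045},{"tx": 0.236,"ty": 0.004,"tz": 0.27,"twist": 0.061},{"tx": 0.236,"ty": 0.004,"tz": 0.4,"twist": 0.061},{"tx": 0.236,"ty": 0.004,"tz": 0.54,"twist": 0.061},{"tx": 0.236,"ty": 0.004,"tz": 0.66,"twist": 0.061},{"tx": 0.236,"ty": 0.004,"tz": 0.75,"twist": 0.061},{"tx": 0.236,"ty": 0.004,"tz": 0.79,"twist": 0.061}])

```text
t: 15.28
eef_pos: [0.4578, -0.2079, 0.003]
ee_rot: [-3.141, -0.004, 2.951]
force: [0.1, 0.0, 0.3]
width: 0.0878
gripper_force: 0.0
```

Request:
arm_command(commands=[{"tx": 0,"ty": 0,"tz": 0.004,"twist": 0},{"tx": 0,"ty": 0,"tz": 0.004,"twist": 0},{"tx": 0,"ty": 0,"tz": 0.004,"twist": 0},{"tx": 0,"ty": 0,"tz": 0.004,"twist": 0},{"tx": 0,"ty": 0,"tz": 0.004,"twist": 0},{"tx": 0,"ty": 0,"tz": 0.004,"twist": 0},{"tx": 0,"ty": 0,"tz": 0.004,"twist": 0},{"tx": 0,"ty": 0,"tz": 0.004,"twist": 0}])

```text
t: 15.95
eef_pos: [0.4595, -0.2088, 0.0052]
ee_rot: [3.141, 0.001, 2.95]
force: [0.0, -0.9, -0.8]
width: 0.0879
gripper_force: 0.0
```

Request:
arm_command(commands=[{"tx": 0,"ty": 0,"tz": 0,"twist": 0},{"tx": 0,"ty": 0,"tz": 0,"twist": 0},{"tx": 0,"ty": 0,"tz": 0,"twist": 0},{"tx": 0,"ty": 0,"tz": 0,"twist": 0},{"tx": 0,"ty": 0,"tz": 0,"twist": 0},{"tx": 0,"ty": 0,"tz": 0,"twist": 0},{"tx": 0,"ty": 0,"tz": 0,"twist": 0},{"tx": 0,"ty": 0,"tz": 0,"twist": 0}], claw=0, grip_force=12)

```text
t: 16.62
eef_pos: [0.4593, -0.2087, 0.0048]
ee_rot: [-3.142, -0.0, 2.95]
force: [-0.1, -0.8, -0.1]
width: 0.0399
gripper_force: 0.2
```

Request:
arm_command(commands=[{"tx": 0,"ty": 0,"tz": 0,"twist": 0},{"tx": 0,"ty": 0,"tz": 0,"twist": 0},{"tx": 0,"ty": 0,"tz": 0,"twist": 0},{"tx": 0,"ty": 0,"tz": 0,"twist": 0},{"tx": 0,"ty": 0,"tz": 0,"twist": 0},{"tx": 0,"ty": 0,"tz": 0,"twist": 0},{"tx": 0,"ty": 0,"tz": 0,"twist": 0},{"tx": 0,"ty": 0,"tz": 0,"twist": 0}])

```text
t: 17.28
eef_pos: [0.4593, -0.2087, 0.0048]
ee_rot: [3.142, -0.0, 2.95]
force: [0.1, 0.1, -0.7]
width: 0.038
gripper_force: 12.0
```

Request:
arm_command(commands=[{"tx": 0,"ty": 0,"tz": -0.08,"twist": 0},{"tx": 0,"ty": 0,"tz": -0.22,"twist": 0},{"tx": 0,"ty": 0,"tz": -0.36,"twist": 0},{"tx": -0.02,"ty": 0.08,"tz": -0.5,"twist": 0},{"tx": -0.04,"ty": 0.18,"tz": -0.63,"twist": 0},{"tx": -0.06,"ty": 0.3,"tz": -0.75,"twist": 0},{"tx": -0.08,"ty": 0.43,"tz": -0.83,"twist": 0},{"tx": -0.11,"ty": 0.57,"tz": -0.88,"twist": 0}])

```text
t: 17.95
eef_pos: [0.5142, -0.073, 0.2282]
ee_rot: [3.14, 0.004, 2.949]
force: [0.9, -0.1, -0.6]
width: 0.0379
gripper_force: 12.0
```

Request:
arm_command(commands=[{"tx": -0.03,"ty": 0.14,"tz": 0,"twist": -0.01},{"tx": -0.06,"ty": 0.28,"tz": 0,"twist": -0.02},{"tx": -0.09,"ty": 0.42,"tz": 0,"twist": -0.03},{"tx": -0.12,"ty": 0.56,"tz": 0,"twist": -0.04},{"tx": -0.15,"ty": 0.7,"tz": 0,"twist": -0.05},{"tx": -0.18,"ty": 0.82,"tz": 0,"twist": -0.06},{"tx": -0.2,"ty": 0.92,"tz": 0,"twist": -0.061},{"tx": -0.21,"ty": 0.98,"tz": 0,"twist": -0.061}])

```text
t: 18.62
eef_pos: [0.6122, 0.1589, 0.224]
ee_rot: [-3.141, -0.001, -3.14]
force: [-0.5, -0.7, -1.0]
width: 0.0379
gripper_force: 12.0
```

```bash
python3 - <<'E'
from h import *
to(.638,.22,.225,180)
E
```

```text
tx,ty,tz,tw [-0.104  0.244 -0.004  0.001]
```

Request:
arm_command(commands=[{"tx": -0.02,"ty": 0.05,"tz": 0,"twist": 0},{"tx": -0.06,"ty": 0.14,"tz": 0,"twist": 0},{"tx": -0.09,"ty": 0.2,"tz": 0,"twist": 0},{"tx": -0.1,"ty": 0.24,"tz": 0,"twist": 0},{"tx": -0.1,"ty": 0.24,"tz": 0,"twist": 0},{"tx": -0.1,"ty": 0.24,"tz": 0,"twist": 0},{"tx": -0.1,"ty": 0.24,"tz": 0,"twist": 0},{"tx": -0.1,"ty": 0.24,"tz": 0,"twist": 0}])

```text
t: 19.28
eef_pos: [0.6363, 0.2155, 0.2251]
ee_rot: [3.142, 0.0, 3.141]
force: [-1.0, -0.2, -0.7]
width: 0.0376
gripper_force: 12.0
```

```bash
python3 - <<'E'
from h import *
s=get_state();z=s["eef_pos"][2]
c=look([("mid_center",.118),("mid_flat",.138),("small_center",z+.014)],"w7.png")
print(axis("wrist","mid_center",.13,c))
for cam in("top","scene"):
    im=grab_frame(cam);c=calibration(cam)
    for q,h in(("mid_center",.118),("mid_flat",.138),("small_center",z+.014)):
        print(cam,q,[(round(r["score"],2),np.round(r["uv"]),(ray(cam,r["uv"],h,c)[:2]*1000).round(1)) for r in spot_point(q,cam)[:2]])
E
```

```text
19.2833 [0.6363 0.2155 0.2251] [180.   0. 180.] cam [0.558 0.216 0.382]
mid_center [(0.71, array([254., 136.]), array([578.5, 218.8]))]
mid_flat [(0.72, array([255., 116.]), array([560. , 219.4])), (0.6, array([ 53., 257.]), array([693.5,  19.9]))]
small_center [(0.77, array([248., 253.]), array([635.2, 213.7]))]
(0.73, array([681.5,  16.8,  45.4,  43.9,  37.4]))
top mid_center [(0.69, array([176., 186.]), array([571.9, 211.6]))]
top mid_flat [(0.77, array([173., 193.]), array([551.1, 218.2]))]
top small_center [(0.37, array([166., 155.]), array([636.4, 216.6]))]
scene mid_center [(0.48, array([316., 189.]), array([579.2, 214.4]))]
scene mid_flat [(0.67, array([319., 178.]), array([553.6, 218.7])), (0.3, array([317., 193.]), array([603.8, 218.3]))]
scene small_center [(0.65, array([319., 182.]), array([638.2, 215.3]))]
```

View pics/w7.png

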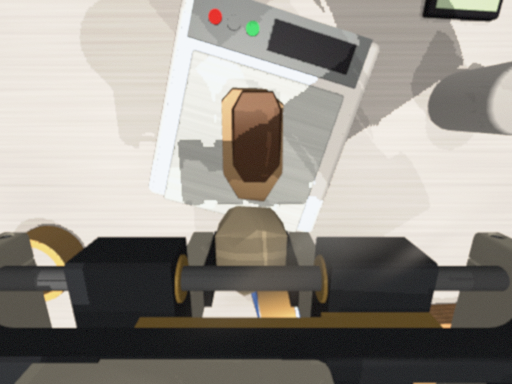

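The small chew is held level at (248,253), with the mid chew ahead at (254,136). Before lowering, I'll check from the shading which end of the mid chew slopes.

```bash
python3 - <<'E'
import cv2
a=cv2.imread("pics/w2.png").mean(2)
print([int(a[r,238:249].mean()) for r in range(188,256,2)])
a=cv2.imread("pics/w5.png")
b=cv2.imread("pics/w2.png")
h=lambda i:cv2.resize(cv2.convertScaleAbs(i,alpha=1.8),(390,590),interpolation=2)
cv2.imwrite("pics/cmp.png",cv2.hconcat([h(a[70:220,200:299]),h(b[180:260,217:270])]))
E
```

```text
[126, 127, 115, 46, 30, 32, 40, 66, 90, 104, 103, 106, 102, 96, 93, 91, 88, 84, 81, 77, 73, 70, 70, 70, 69, 70, 70, 69, 69, 69, 67, 137, 207, 210]
```

View pics/cmp.png

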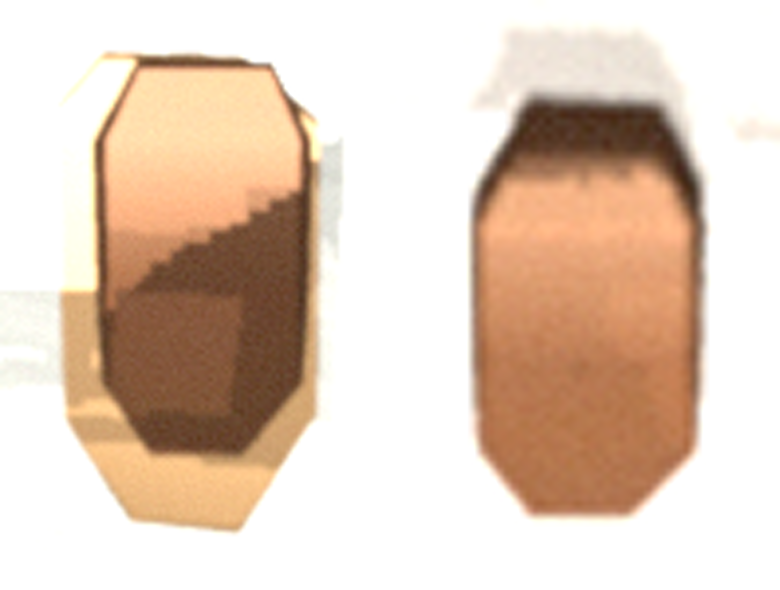

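Brightness is even at the upper (-x) end and falls off toward +x, so the flat is on the world -x side, agreeing with the network's (560,219). I'll move over it and lower.

Request:
arm_command(commands=[{"tx": 0.07,"ty": 0.01,"tz": 0,"twist": 0},{"tx": 0.17,"ty": 0.019,"tz": 0,"twist": 0},{"tx": 0.25,"ty": 0.019,"tz": 0.02,"twist": 0},{"tx": 0.29,"ty": 0.019,"tz": 0.08,"twist": 0},{"tx": 0.3,"ty": 0.019,"tz": 0.15,"twist": 0},{"tx": 0.3,"ty": 0.019,"tz": 0.21,"twist": 0},{"tx": 0.3,"ty": 0.019,"tz": 0.25,"twist": 0},{"tx": 0.3,"ty": 0.019,"tz": 0.265,"twist": 0}])

```text
t: 20.6
eef_pos: [0.561, 0.2209, 0.157]
ee_rot: [-3.14, -0.002, -3.142]
force: [-0.7, 0.0, 0.5]
width: 0.0381
gripper_force: 12.0
```

Request:
arm_command(commands=[{"tx": 0,"ty": 0,"tz": 0,"twist": 0},{"tx": 0,"ty": 0,"tz": 0.01,"twist": 0},{"tx": 0,"ty": 0,"tz": 0.02,"twist": 0},{"tx": 0,"ty": 0,"tz": 0.028,"twist": 0},{"tx": 0,"ty": 0,"tz": 0.034,"twist": 0},{"tx": 0,"ty": 0,"tz": 0.038,"twist": 0},{"tx": 0,"ty": 0,"tz": 0.038,"twist": 0},{"tx": 0,"ty": 0,"tz": 0.038,"twist": 0}])

```text
t: 21.27
eef_pos: [0.5617, 0.2212, 0.1491]
ee_rot: [3.142, 0.0, -3.142]
force: [-0.2, -0.5, -0.7]
width: 0.0375
gripper_force: 12.0
```

```bash
python3 - <<'E'
from h import *
s=get_state();z=s["eef_pos"][2]; print(s["eef_pos"],s["force"])
for cam in("top","scene"):
    im=grab_frame(cam);c=calibration(cam)
    for q,h in(("mid_center",.118),("mid_flat",.138),("small_center",z+.014)):
        print(cam,q,[(round(r["score"],2),np.round(r["uv"]),(ray(cam,r["uv"],h,c)[:2]*1000).round(1)) for r in spot_point(q,cam)[:2]])
E
```

```text
[0.56168939 0.22121849 0.14913507] [-0.1838489  -0.47288525 -0.72505032]
top mid_center []
top mid_flat [(0.69, array([247., 242.]), array([412.5,  13.8]))]
top small_center []
scene mid_center [(0.63, array([320., 188.]), array([572.9, 226.9])), (0.52, array([254., 155.]), array([492.8,  15.2]))]
scene mid_flat []
scene small_center [(0.59, array([321., 175.]), array([560. , 222.1]))]
```

Request:
arm_command(commands=[{"tx": 0,"ty": 0,"tz": 0.004,"twist": 0},{"tx": 0,"ty": 0,"tz": 0.008,"twist": 0},{"tx": 0,"ty": 0,"tz": 0.012,"twist": 0},{"tx": 0,"ty": 0,"tz": 0.015,"twist": 0},{"tx": 0,"ty": 0,"tz": 0.018,"twist": 0},{"tx": 0,"ty": 0,"tz": 0.02,"twist": 0},{"tx": 0,"ty": 0,"tz": 0.02,"twist": 0},{"tx": 0,"ty": 0,"tz": 0.02,"twist": 0}])

```text
t: 22.33
eef_pos: [0.5617, 0.2212, 0.1441]
ee_rot: [-3.142, -0.0, -3.142]
force: [-0.2, 0.4, -1.1]
width: 0.0378
gripper_force: 12.0
```

Request:
arm_command(commands=[{"tx": 0,"ty": 0,"tz": 0.001,"twist": 0},{"tx": 0,"ty": 0,"tz": 0.002,"twist": 0},{"tx": 0,"ty": 0,"tz": 0.003,"twist": 0},{"tx": 0,"ty": 0,"tz": 0.004,"twist": 0},{"tx": 0,"ty": 0,"tz": 0.005,"twist": 0},{"tx": 0,"ty": 0,"tz": 0.005,"twist": 0},{"tx": 0,"ty": 0,"tz": 0.005,"twist": 0},{"tx": 0,"ty": 0,"tz": 0.005,"twist": 0}])

```text
t: 23.0
eef_pos: [0.5617, 0.2212, 0.1428]
ee_rot: [-3.142, 0.0, -3.142]
force: [0.3, 0.0, -0.1]
width: 0.0376
gripper_force: 12.0
```

Request:
arm_command(commands=[{"tx": 0,"ty": 0,"tz": 0.001,"twist": 0},{"tx": 0,"ty": 0,"tz": 0.002,"twist": 0},{"tx": 0,"ty": 0,"tz": 0.003,"twist": 0},{"tx": 0,"ty": 0,"tz": 0.003,"twist": 0},{"tx": 0,"ty": 0,"tz": 0.003,"twist": 0},{"tx": 0,"ty": 0,"tz": 0.003,"twist": 0},{"tx": 0,"ty": 0,"tz": 0.003,"twist": 0},{"tx": 0,"ty": 0,"tz": 0.003,"twist": 0}])

```text
t: 23.67
eef_pos: [0.5617, 0.2213, 0.1428]
ee_rot: [3.141, 0.001, -3.141]
force: [-2.9, -0.7, 5.3]
width: 0.0379
gripper_force: 12.0
```

Contact came at the predicted height. I'll release and withdraw.

Request:
arm_command(commands=[{"tx": 0,"ty": 0,"tz": 0,"twist": 0},{"tx": 0,"ty": 0,"tz": 0,"twist": 0},{"tx": 0,"ty": 0,"tz": 0,"twist": 0},{"tx": 0,"ty": 0,"tz": 0,"twist": 0},{"tx": 0,"ty": 0,"tz": 0,"twist": 0},{"tx": 0,"ty": 0,"tz": 0,"twist": 0},{"tx": 0,"ty": 0,"tz": 0,"twist": 0},{"tx": 0,"ty": 0,"tz": 0,"twist": 0}], claw=1)

```text
t: 24.33
eef_pos: [0.5616, 0.2212, 0.142]
ee_rot: [-3.142, -0.0, -3.142]
force: [-0.5, 0.1, -0.1]
width: 0.0844
gripper_force: 0.0
```

Request:
arm_command(commands=[{"tx": 0,"ty": 0,"tz": -0.03,"twist": 0},{"tx": 0,"ty": 0,"tz": -0.1,"twist": 0},{"tx": 0,"ty": 0,"tz": -0.2,"twist": 0},{"tx": 0,"ty": 0,"tz": -0.32,"twist": 0},{"tx": -0.1,"ty": 0,"tz": -0.4,"twist": 0},{"tx": -0.2,"ty": 0,"tz": -0.4,"twist": 0},{"tx": -0.28,"ty": 0,"tz": -0.4,"twist": 0},{"tx": -0.28,"ty": 0,"tz": -0.4,"twist": 0}])

```text
t: 25.0
eef_pos: [0.6344, 0.2211, 0.2422]
ee_rot: [-3.142, 0.001, 3.141]
force: [-0.4, -0.1, -1.0]
width: 0.0873
gripper_force: 0.0
```

```bash
python3 - <<'E'
from h import *
c=look([("mid_center",.118),("small_center",.157)],"w8.png")
im=grab_frame("scene")
a=cv2.resize(cv2.imread("pics/w8.png")[60:220,180:340],(390,390),interpolation=2)
b=cv2.resize(im[150:230,280:360,::-1],(390,390),interpolation=2)
cv2.imwrite("pics/fin.png",cv2.hconcat([a,b]))
E
```

```text
25.0 [0.6344 0.2211 0.2422] [-1.8e+02  1.0e-01  1.8e+02] cam [0.556 0.221 0.4  ]
mid_center [(0.87, array([247., 136.]), array([577.9, 217.7]))]
small_center [(0.83, array([249., 119.]), array([560.8, 219.9]))]
```

View pics/fin.png

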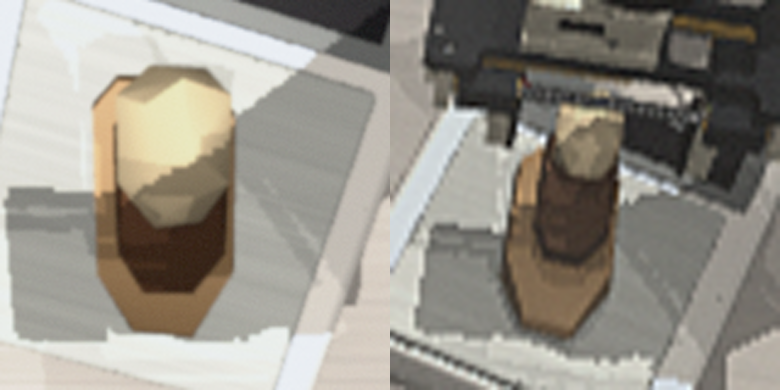

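The picture shows all three stacked and level: the small chew on the mid flat at (249,119) in the wrist view, with the gripper clear. I'll hand the job in.

```bash
python3 -c "
from station import *
print(job_done())"
```

```text
the job is handed in; nothing more can be done
None
```

The three-chew stack stands by itself on the scale, level and released in the last pictures, and I handed the job in after about 25 s of robot time; the station returned no verdict.

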